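Open the splicing-needle canister at the chart table

ROBOT

A 6-joint arm with a two-finger parallel gripper is mounted at the origin on the work surface. World frame = base frame: x ahead of the robot, y to its left, z up, the work surface at z = 0. Lengths are in mm, angles in rad, forces in N, time in s.
With the tool pointing down it reaches from about 275 to 750 mm from the base axis. Payload 10.2 kg.
Tool frame: the origin (TCP) lies at the very end of the fingers, on their centre line; the grasp point (between the pads) lies 19 mm behind it; z points along the fingers, y is the line along which they close (so a half turn about z gives the same grasp; the last joint's range is limited). The gripper opens to 85 mm and grips with 20 to 120 N. Pads are 22 mm wide; open, the fingers measure 114 mm over their backs; the gripper's body (76 mm by 85 mm) begins 54 mm behind the grasp point. The pads swing forward as they close: fully open they stand 13 mm farther back than shut.
Start: joints at [-1.544, 0.313, 1.498, -0, 1.331, -0.223], TCP at [129.772, -508.714, 231.294] pointing down, gripper open.
Joint ranges: [-2.94, 2.94], [-0.97, 2.17], [0.19, 2.56], [-1.23, 4.37], [0.02, 3.11], [-2.88, 2.88]. Speed limits (rad/s): [2.39, 2.39, 3.01, 3.14, 3.14, 3.14].

INTERFACE

Orientations are given as a unit quaternion [w, x, y, z].
In Python, from rig import monitor, eyes, job gives the robot as it stands. The module is installed in compiled form; this text tells all that it offers.
- The arm moves only by the tool send_rows, never from a script. Its argument "targets" is one flat list of numbers, 7 for each row, row after row: the turn, a rotation vector about the tool's x, y, z in degrees, then the shift along the tool's x, y, z in units of 60 mm (1.0 is 60 mm), then the opening, from -1 (shut) to 1 (fully open), so that 0 is half open. A call has 1 to 5 rows; each row shifts and turns the commanded pose from where the row before left it, along the tool's axes as they then stand; what a row does not reach is not made up. A row lasts 1/8 s, in which the tool goes at most 62.5 mm and 10.7 degrees, less where a joint would pass 70% of its speed; a pose out of reach is approached as far as the arm can. A call is refused whole if a number of a shift passes 1 or a number of a turn 10.7, either way. A call with a gripper value outside its range is refused whole. The fingers move at their own pace and stop on an object; "newtons" is the grip in N (left out, the last holds). Time passes only in rows, so rows that do not move let the fingers close. It gives the time, the measured TCP pose, the force, the opening and the grip force at its end, in the units of the state.
- monitor.sense(): the state, without advancing time (a new reading comes with each control period).
- eyes.capture(name): name is "scene" or "top"; returns a dict with "img" (384x512x3 uint8, red, green, blue), "K" (3x3 intrinsics, pixels), "R" (3x3) and "t" (3): a world point X has camera coordinates R X + t. Camera axes: x right, y down, z forward; pixel columns grow to the right and rows downward; lengths in mm; the calibration is good to about 2 mm. A picture is of the moment at which its call begins. There is no depth.
- job.finish_job(): hands the job in; it is judged then, once.
The state is a dict: "time_s": time; "joints": joint angles; "dq": joint speeds; "tau": joint torques, N m; "eef_pos": TCP position; "ee_rot": TCP orientation; "force": force on the tool from outside, world axes, zero at the start; "wrist_torque": the same for the moment, N m; "grip_width": opening from 0.0 (shut) to 1.0 (fully open); "grip_force": force on a finger pad.
Only numpy, scipy, OpenCV 4.12 (cv2) and the standard library are available. Lean on these libraries where they do the work, as an engineer would, in place of code of your own. Each camera call takes 0.05 s, during which the arm holds its last target. There are 200 camera calls.

TASK

Unscrew the cap of the shorter, wider steel canister by its grip bar (anticlockwise from above, a bit under a quarter turn; the quick thread then lets go), lift it straight off, and set it down the right way up, flat inside the shallow wooden tray, without dropping it. Leave the cap of the taller canister where it is.

Things in the scene. Friction and masses are not known exactly. Their poses are not given: they have to be found in the camera images.
- cap: Steel cap of the short canister, 69 mm across, 160 g. Origin: centre of the skirt's lower edge, z up. Round part 29 mm high; on it stands a central upright grip bar along the cap's x, 48 mm long (x), 14 mm thick (y), 29 to 63 mm above the origin. Quick thread: free to lift once turned 45 to 85 degrees anticlockwise from its start (67 is best); otherwise held down. Turns easily and stays level.
- pot: Short, wide steel canister fixed to the table: 84 mm across, foot 104 mm, shoulder 65 mm high, threaded neck 58 mm across with its rim 92 mm high. Origin: centre of its underside, on the table, z up. The closed cap's origin lies 67 mm above it on the same axis (skirt overlaps the neck by 25 mm, bar's top 130 mm above the table); their x axes agree within 8 degrees.
- tray_in (a point): Centre of the inner floor of the shallow square wooden tray with a low rim, 130 mm outside, 118 mm inside, 22 mm high, fixed to the table; the x and y axes run along its sides.
- tall_cap: Same cap, on the taller, narrower canister (72 mm across, shoulder 135 mm high, bar's top 200 mm above the table). Origin: centre of the skirt's lower edge. To be left alone.
Not all that is in view belongs to the job. What is shaped like the cap but purple is not meant. There is more than one size of the part that bears tray_in; the job needs the smaller.

How it is judged (in metres and radians):
On the way, in this order (a step that is already met when the one before it is completed fails the run):
1. the cap of the short canister has been unscrewed, still on its neck (angle between the x axis of cap and the x axis of pot, either way round above 0.6 rad and horizontal distance between cap and pot below 0.01 m and z of cap in the frame of pot below 0.08 m), for 0.05 s.
2. the cap has been lifted straight up clear of the neck (z of cap in the frame of pot above 0.092 m and horizontal distance between cap and pot below 0.04 m and angle between cap's own z axis and vertical below 0.35 rad), for 0.05 s.
At the end, for the whole second after the job is handed in: The cap lies the right way up (within 10 degrees), at rest, flat on the tray's floor (within 8 mm of it) inside the rim (centre within 40 mm of the tray's centre), let go of; the tall canister's cap is still in place (within 10 mm) (horizontal distance between cap and tray_in below 0.04 m and z of cap in the frame of tray_in between -0.006 and 0.008 m and angle between cap's own z axis and vertical below 0.17 rad and linear speed of cap below 0.02 m/s and distance of tall_cap from where it was at the start of the episode below 0.01 m); the robot touches nothing.
It fails at once if the cap of the tall canister displaced by more than 10 mm (distance of tall_cap from where it was at the start of the episode above 0.01 m).
It fails at once if the cap dropped: in free fall more than 30 mm above the tray's floor, away from its canister (contact force between cap and anything else below 0.01 N and contact force between cap and the fingers below 0.01 N and horizontal distance between cap and pot above 0.05 m and z of cap in the frame of tray_in above 0.03 m).
It also fails if it takes over 48 s, if anything falls off the work surface, if the arm or the gripper's body presses on something with over 40 N, if the wrist force passes 120 N, or if a joint passes its speed limit or range.

## Working session

There is one attempt and no reset: what is moved stays moved. The work goes in short steps, Python scripts to look and compute and a tool call to move; the robot and the scene stay as the last step left them, time stands still between calls to the robot, and variables do not carry over. Pictures are saved under pics/ and viewed, at most 10 in all, crops included, and the job is handed in when it is done.

Besides the shell and the picture viewer there is one more tool, called after "Call:" as name(argument=value, ...) on one line, values as JSON. send_rows: Moves the arm, as the interface text tells. Its arguments: {"type":"object","properties":{"targets":{"type":"array","items":{"type":"number"}},"newtons":{"type":"number"}},"required":["targets"]}

```bash
mkdir -p pics
python3 - <<'E'
from rig import monitor, eyes
import cv2,numpy as np,pickle
D={}
for n in("scene","top"):
    c=eyes.capture(n);D[n]=c;cv2.imwrite(f"pics/{n}0.png",cv2.resize(c["img"][:,:,::-1],(800,600),interpolation=cv2.INTER_CUBIC))
    print(n,c["K"],c["R"],c["t"])
pickle.dump(D,open("cam.pkl","wb"))
s=monitor.sense();print(s)
E
```

```text
scene [[491.61544936   0.         251.22993545]
 [  0.         491.61544936 186.23169773]
 [  0.           0.           1.        ]] [[ 0.82955474  0.55839473  0.0058524 ]
 [ 0.45973794 -0.67696558 -0.57476832]
 [-0.31698573  0.47949236 -0.81829525]] [-381.95746926 -113.16229516 1502.30399223]
top [[464.57482853   0.         258.56156974]
 [  0.         464.57482853 189.7291828 ]
 [  0.           0.           1.        ]] [[ 0.00947164 -0.99995327 -0.00193569]
 [-0.99727426 -0.00930458 -0.07319472]
 [ 0.07317328  0.00262369 -0.99731579]] [  62.19399904  452.70739943 1138.11397474]
{'time_s': 0.1, 'joints': array([-1.54444134e+00,  3.13349944e-01,  1.49833711e+00, -2.59327547e-05,
        1.33098687e+00, -2.23405659e-01]), 'dq': array([-0.0006118 , -0.00070769, -0.00226228, -0.0007807 ,  0.00174486,
        0.00211086]), 'tau': array([ 1.52441182e-03, -4.12902260e+01, -2.60141623e+01, -2.15539794e-04,
        3.10913601e-03,  2.32430352e-05]), 'eef_pos': array([ 129.73831301, -508.4897585 ,  230.82390392]), 'ee_rot': array([-5.39250567e-04,  9.92212051e-01,  1.24559033e-01,  4.06474002e-05]), 'force': array([-0.30029213, -0.52297863, -0.70819579]), 'wrist_torque': array([-0.05541912, -0.01289007, -0.00062705]), 'grip_force': 0.0, 'grip_width': 1.0009829216568336}
```

View pics/scene0.png

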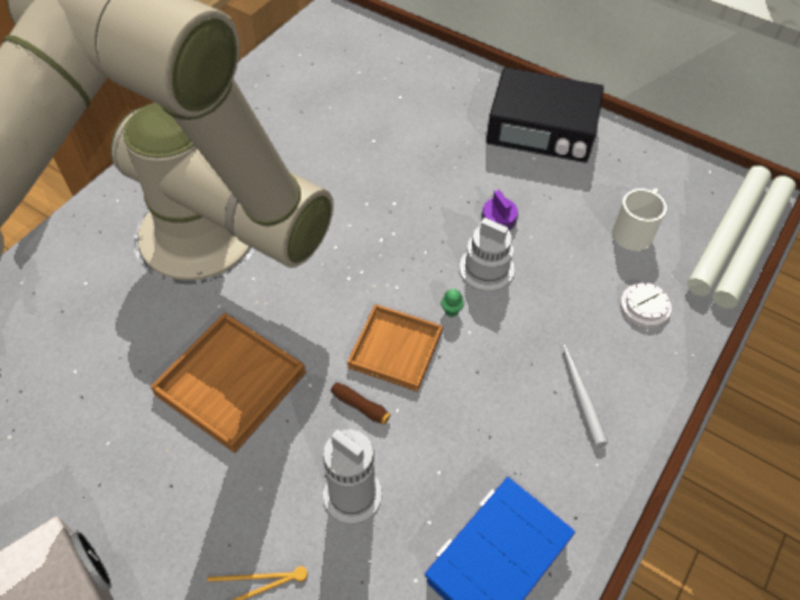

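View pics/top0.png

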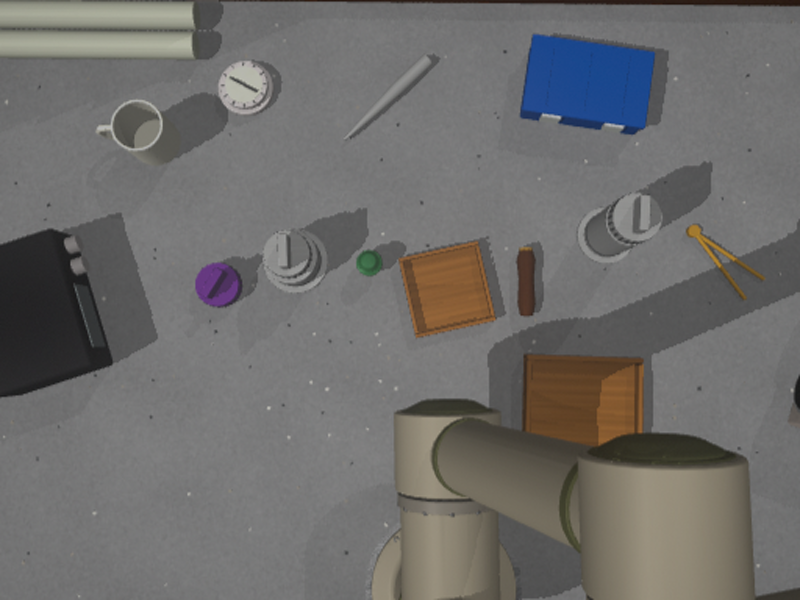

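The scene holds two grey-capped canisters. In the top view, the one at (290,258) is the short one: in the scene view (488,255) its body is short. The one at (620,225) is tall, with its side visible. The purple cap at (218,285) is a decoy. There are two trays: the small one at (448,288), which fits, and the big one at (585,400). I'll enlarge the short canister and the small tray to confirm.

Run:
```python
import pickle,cv2,numpy as np
D=pickle.load(open("cam.pkl","rb"))
a=D["top"]["img"][130:230,115:325,::-1]   # x115,y130
b=D["scene"]["img"][110:260,210:345,::-1] 
cv2.imwrite("pics/ct.png",cv2.resize(a,None,fx=3.8,fy=3.8,interpolation=cv2.INTER_CUBIC))
cv2.imwrite("pics/cs.png",cv2.resize(b,None,fx=4,fy=4,interpolation=cv2.INTER_CUBIC))
```

```text
(no output)
```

View pics/ct.png

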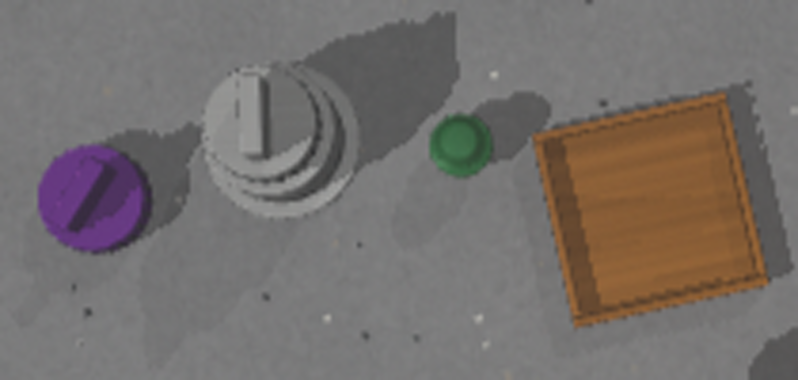

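View pics/cs.png

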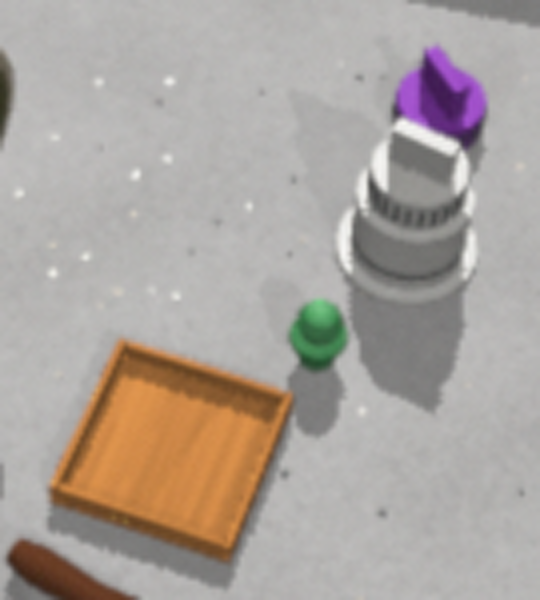

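The crops confirm it. The short canister's bar top spans about (240,75) to (268,157) in ct, the cap is grey, and its foot circle is centred near (281,140). The small tray's rim corners in ct are (535,133), (727,92), (767,283) and (577,326).

```bash
cat > h.py <<'E'
import pickle,numpy as np
D=pickle.load(open("cam.pkl","rb"))
def ray(n,u,v,z):
    c=D[n];d=c["R"].T@np.linalg.inv(c["K"])@[u,v,1];o=-c["R"].T@c["t"]
    return o+d*(z-o[2])/d[2]
def ct(x,y,z): return ray("top",(x+.5)/3.8-.5+115,(y+.5)/3.8-.5+130,z)
def cs(x,y,z): return ray("scene",(x+.5)/4-.5+210,(y+.5)/4-.5+110,z)
E
python3 - <<'E'
from h import *
np.set_printoptions(precision=1,suppress=True)
print("bar T",ct(254,116,130),"S",cs(428,136,130))
a,b=ct(250,75,130),ct(258,157,130);print("bar ends",a,b,np.linalg.norm(a-b),np.degrees(np.arctan2(*(a-b)[1::-1])))
a,b=cs(397,127,130),cs(457,152,130);print("S ends",a,b,np.linalg.norm(a-b),np.degrees(np.arctan2(*(a-b)[1::-1])))
print("cap T",ct(260,123,96),"foot T",ct(281,140,3),"foot S",cs(407,241,3))
T=[ct(*p,22) for p in((535,133),(727,92),(767,283),(577,326))]
S=[cs(*p,22) for p in((122,341),(292,396),(230,558),(53,490))]
for P in(T,S):
    print("tray",np.mean(P,0),[np.linalg.norm(P[i]-P[i-1]) for i in range(4)],[np.degrees(np.arctan2(*(P[i]-P[i-1])[1::-1])) for i in range(4)])
E
```

```text
bar T [508.9 240.4 130. ] S [512.3 243.2 130. ]
bar ends [533.4 243.3 130. ] [484.5 237.5 130. ] 49.2521260512992 6.764646077157047
S ends [490.6 238.2 130. ] [535.7 242.  130. ] 45.241033325845706 -175.27175766200804
cap T [509.3 242.4  96. ] foot T [510.3 243.7   3. ] foot S [508.8 247.4   3. ]
tray [465.6  -1.6  22. ] [np.float64(128.9116661822443), np.float64(128.54812145930714), np.float64(127.57533372865264), np.float64(126.5358856251052)] [np.float64(12.767385978366931), np.float64(-77.33764731289237), np.float64(-168.13848940651948), np.float64(103.27300369493196)]
tray [469.7  -4.5  22. ] [np.float64(128.15085326013474), np.float64(126.20944145121761), np.float64(133.24717972498863), np.float64(127.6054248625642)] [np.float64(103.63856763568695), np.float64(12.90545042242341), np.float64(-75.8325249734974), np.float64(-169.37363612957347)]
```

Bar centre is about (510,242) at yaw 6°, and the tray centre is about (467,-3). Both views agree within 4 mm, and the sizes match. I'll raise the tool, set its yaw to 6°, then swing over.

Call:
send_rows(targets=[0,0,8.3,0,0,-0.8,1,0,0,0,0.475,-0.736,0,1,0,0,0,0.475,-0.736,0,1,0,0,0,0.475,-0.736,0,1,0,0,0,0.475,-0.736,0,1], newtons=50)

```text
time_s: 0.72
eef_pos: [225.1, -319.4, 279.1]
ee_rot: [-0.0, 0.999, 0.052, 0.0]
force: [1.1, 0.8, -0.1]
grip_width: 0.998
grip_force: 0.0
```

Call:
send_rows(targets=[0,0,0,0.475,-0.736,0,1,0,0,0,0.475,-0.736,0,1,0,0,0,0.475,-0.736,0,1,0,0,0,0.475,-0.736,0,1,0,0,0,0.475,-0.736,0,1])

```text
time_s: 1.35
eef_pos: [343.6, -84.9, 279.3]
ee_rot: [0.0, 0.999, 0.052, 0.0]
force: [1.1, 0.6, -0.6]
grip_width: 0.999
grip_force: 0.0
```

Call:
send_rows(targets=[0,0,0,0.475,-0.736,0,1,0,0,0,0.475,-0.736,0,1,0,0,0,0.475,-0.736,0,1,0,0,0,0.475,-0.736,0,1,0,0,0,0.475,-0.736,0,1])

```text
time_s: 1.98
eef_pos: [462.2, 149.7, 279.1]
ee_rot: [0.0, 0.999, 0.053, -0.0]
force: [0.2, -0.3, 1.1]
grip_width: 1.0
grip_force: 0.0
```

Call:
send_rows(targets=[0,0,0,0,0,0,1,0,0,0,0,0,0,1])

```text
time_s: 2.22
eef_pos: [461.5, 147.6, 279.0]
ee_rot: [0.0, 0.999, 0.053, -0.0]
force: [0.2, -1.2, 0.4]
grip_width: 1.002
grip_force: 0.0
```

Call:
send_rows(targets=[0,0,0,0.484,-0.74,0,1,0,0,0,0.484,-0.74,0,1,0,0,0,0,0,0.8,1,0,0,0,0,0,0.8,1,0,0,0,0,0,0.4,1])

```text
time_s: 2.85
eef_pos: [509.4, 240.7, 157.1]
ee_rot: [0.0, 0.999, 0.052, -0.002]
force: [0.9, -0.0, 1.1]
grip_width: 1.006
grip_force: 0.0
```

Call:
send_rows(targets=[0,0,0,0,0,0,1,0,0,0,0,0,0,1])

```text
time_s: 3.1
eef_pos: [511.0, 241.7, 160.9]
ee_rot: [-0.0, 0.999, 0.052, 0.001]
force: [-0.1, 0.2, -0.9]
grip_width: 0.998
grip_force: 0.0
```

Run:
```python
from rig import monitor, eyes
import cv2
a=eyes.capture("scene")["img"][90:200,265:375,::-1]
cv2.imwrite("pics/s1.png",cv2.resize(a,None,fx=5,fy=5,interpolation=cv2.INTER_CUBIC))
```

```text
(no output)
```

View pics/s1.png

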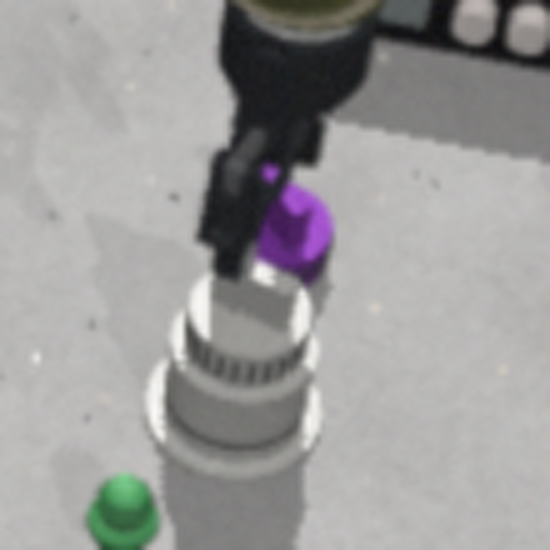

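The gripper is centred over the grey bar, with its near finger at about (225,270) and the purple cap behind it. Next I'll descend 59 mm and close.

Call:
send_rows(targets=[0,0,0,0,0,0.4,1,0,0,0,0,0,0.4,1,0,0,0,0,0,0.18,1,0,0,0,0,0,0,1,0,0,0,0,0,0,1])

```text
time_s: 3.78
eef_pos: [510.9, 242.4, 101.7]
ee_rot: [-0.0, 0.999, 0.052, 0.001]
force: [-0.6, 0.3, 0.6]
grip_width: 0.998
grip_force: 0.0
```

Call:
send_rows(targets=[0,0,0,0,0,0,-1,0,0,0,0,0,0,-1,0,0,0,0,0,0,-1,0,0,0,0,0,0,-1,0,0,0,0,0,0,-1])

```text
time_s: 4.4
eef_pos: [510.4, 242.4, 100.7]
ee_rot: [-0.0, 0.999, 0.052, 0.0]
force: [-0.2, -0.7, 2.1]
grip_width: 0.152
grip_force: 51.0
```

Call:
send_rows(targets=[0,0,-7,0,0,0,-1,0,0,-7,0,0,0,-1,0,0,-7,0,0,0,-1])

```text
time_s: 4.78
eef_pos: [510.4, 242.3, 100.7]
ee_rot: [0.0, 0.972, 0.235, 0.0]
force: [0.4, -0.0, 1.4]
grip_width: 0.151
grip_force: 51.2
```

Call:
send_rows(targets=[0,0,-7,0,0,0,-1,0,0,-7,0,0,0,-1,0,0,-7,0,0,0,-1,0,0,-7,0,0,0,-1])

```text
time_s: 5.28
eef_pos: [510.4, 242.3, 100.7]
ee_rot: [0.0, 0.886, 0.464, 0.0]
force: [-0.1, 0.8, 1.4]
grip_width: 0.156
grip_force: 51.2
```

Call:
send_rows(targets=[0,0,-7,0,0,0,-1,0,0,-7,0,0,0,-1,0,0,-4,0,0,0,-1,0,0,0,0,0,0,-1,0,0,0,0,0,0,-1])

```text
time_s: 5.9
eef_pos: [510.4, 242.3, 100.6]
ee_rot: [0.0, 0.804, 0.594, 0.0]
force: [0.2, -0.1, 2.7]
grip_width: 0.154
grip_force: 51.1
```

The cap has turned 67° with no load on the arm. Lifting now.

Call:
send_rows(targets=[0,0,0,0,0,-0.1,-1,0,0,0,0,0,-0.15,-1,0,0,0,0,0,-0.15,-1,0,0,0,0,0,-0.15,-1,0,0,0,0,0,0,-1])

```text
time_s: 6.52
eef_pos: [510.6, 242.4, 134.4]
ee_rot: [0.0, 0.804, 0.595, 0.001]
force: [-0.7, -0.5, -1.6]
grip_width: 0.153
grip_force: 50.5
```

Run:
```python
from rig import monitor, eyes
import cv2
a=eyes.capture("scene")["img"][90:200,265:375,::-1]
cv2.imwrite("pics/s2.png",cv2.resize(a,None,fx=5,fy=5,interpolation=cv2.INTER_CUBIC))
```

```text
(no output)
```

View pics/s2.png

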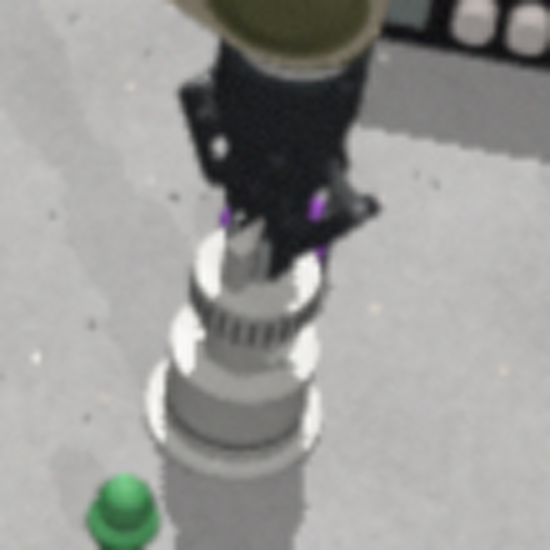

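The cap is clear of the neck and level. I'll raise it further and carry it to the tray.

Call:
send_rows(targets=[0,0,0,0,0,-0.3,-1,0,0,0,0,0,-0.4,-1,0,0,0,-0.5,0.06,0,-1,0,0,0,-0.7,0.09,0,-1,0,0,0,-0.7,0.09,0,-1])

```text
time_s: 7.2
eef_pos: [490.2, 128.0, 175.1]
ee_rot: [-0.0, 0.804, 0.595, -0.0]
force: [0.7, -0.8, -1.5]
grip_width: 0.153
grip_force: 50.7
```

Call:
send_rows(targets=[0,0,0,-0.7,0.09,0,-1,0,0,0,-0.7,0.09,0,-1,0,0,0,-0.5,0.06,0,-1,0,0,0,-0.32,0.02,0,-1,0,0,0,0,0,0,-1])

```text
time_s: 7.82
eef_pos: [466.5, -3.6, 175.3]
ee_rot: [-0.0, 0.804, 0.594, -0.0]
force: [0.7, 0.8, -1.6]
grip_width: 0.155
grip_force: 50.7
```

Call:
send_rows(targets=[0,0,0,0,0,0.4,-1,0,0,0,0,0,0.6,-1,0,0,0,0,0,0.6,-1,0,0,0,0,0,0.3,-1,0,0,0,0,0,0,-1])

```text
time_s: 8.45
eef_pos: [466.1, -2.0, 60.5]
ee_rot: [-0.001, 0.804, 0.595, -0.001]
force: [0.9, -0.9, -1.0]
grip_width: 0.153
grip_force: 50.5
```

Call:
send_rows(targets=[0,0,0,0,0,0.15,-1,0,0,0,0,0,0.1,-1,0,0,0,0,0,0,-1])

```text
time_s: 8.82
eef_pos: [466.7, -2.8, 46.4]
ee_rot: [-0.0, 0.804, 0.595, -0.0]
force: [0.6, 0.0, -1.7]
grip_width: 0.153
grip_force: 50.5
```

Call:
send_rows(targets=[0,0,0,0,0,0.025,-1,0,0,0,0,0,0.025,-1,0,0,0,0,0,0,-1])

```text
time_s: 9.2
eef_pos: [466.8, -2.9, 43.5]
ee_rot: [0.0, 0.804, 0.595, 0.0]
force: [-0.5, 0.2, -1.0]
grip_width: 0.153
grip_force: 50.5
```

Call:
send_rows(targets=[0,0,0,0,0,0.02,-1,0,0,0,0,0,0.02,-1,0,0,0,0,0,0,-1])

```text
time_s: 9.57
eef_pos: [466.7, -2.8, 41.0]
ee_rot: [-0.0, 0.804, 0.595, -0.0]
force: [-0.3, -0.1, -1.3]
grip_width: 0.151
grip_force: 50.5
```

Call:
send_rows(targets=[0,0,0,0,0,0.02,-1,0,0,0,0,0,0,-1])

```text
time_s: 9.82
eef_pos: [466.7, -2.9, 39.8]
ee_rot: [-0.0, 0.804, 0.595, -0.0]
force: [-0.0, -0.6, -1.8]
grip_width: 0.151
grip_force: 50.5
```

Call:
send_rows(targets=[0,0,0,0,0,0.02,-1,0,0,0,0,0,0,-1])

```text
time_s: 10.07
eef_pos: [466.8, -2.9, 39.6]
ee_rot: [0.0, 0.804, 0.595, -0.0]
force: [-5.3, -0.6, 12.4]
grip_width: 0.155
grip_force: 52.5
```

Call:
send_rows(targets=[0,0,0,0,0,0.02,-1,0,0,0,0,0,0,-1])

```text
time_s: 10.32
eef_pos: [466.9, -2.9, 39.6]
ee_rot: [0.0, 0.804, 0.595, 0.0]
force: [-10.8, 0.5, 29.3]
grip_width: 0.156
grip_force: 55.0
```

The cap touches the floor at TCP z 39.6, so the floor is about 6 mm up. I'll relax the press, open, and retreat upward.

Call:
send_rows(targets=[0,0,0,0,0,-0.03,-1,0,0,0,0,0,0,-0.5,0,0,0,0,0,0,0.3,0,0,0,0,0,0,0.3,0,0,0,0,0,0,0.3])

```text
time_s: 10.95
eef_pos: [466.7, -2.9, 39.2]
ee_rot: [-0.0, 0.804, 0.595, -0.0]
force: [0.8, -0.2, 0.4]
grip_width: 0.652
grip_force: 0.0
```

Call:
send_rows(targets=[0,0,0,0,0,-0.2,0.3,0,0,0,0,0,-0.5,0.3,0,0,0,0,0,-0.8,0.3,0,0,0,0,0,-0.8,0.3,0,0,0,0,0,-0.8,0.3])

```text
time_s: 11.58
eef_pos: [466.4, -2.8, 227.8]
ee_rot: [0.0, 0.804, 0.595, 0.0]
force: [0.6, 0.2, 0.0]
grip_width: 0.652
grip_force: 0.0
```

Run:
```python
from rig import monitor, eyes
import cv2
cv2.imwrite("pics/s3.png",cv2.resize(eyes.capture("scene")["img"][:,:,::-1],(800,600),interpolation=cv2.INTER_CUBIC))
```

```text
(no output)
```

View pics/s3.png

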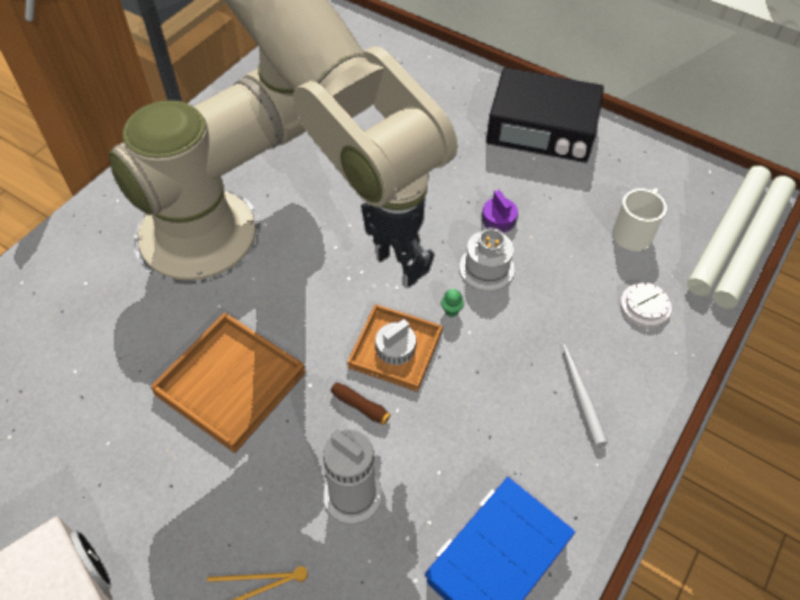

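The cap stands upright and centred in the small tray at (396,343). The gripper is clear of it, and the tall canister's cap at (348,455) hasn't moved.

Call:
send_rows(targets=[0,0,0,0,0,0,0.3,0,0,0,0,0,0,0.3])

```text
time_s: 11.88
eef_pos: [466.2, -2.7, 224.5]
ee_rot: [-0.001, 0.804, 0.595, -0.001]
force: [-1.1, 0.1, -1.0]
grip_width: 0.647
grip_force: 0.0
```

```bash
python3 -c "
from rig import job
print(job.finish_job())"
```

```text
the job is handed in; nothing more can be done
None
```

I unscrewed the short canister's cap, lifted it off and set it upright in the middle of the small tray, leaving the tall canister's cap in place; I handed the job in at about 12 s, and no verdict came back.

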